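# Find the rocking outlet-box cover and press it home

### The arm

A 7-joint arm with a two-finger parallel gripper is mounted at the origin on the work surface. World frame = base frame: x ahead of the robot, y to its left, z up, the work surface at z = 0. Lengths are in m, angles in rad, forces in N, time in s.
With the tool pointing down it reaches from about 0.425 to 0.875 m from the base axis. Payload 4.7 kg.
Tool frame: the origin (TCP) lies at the very end of the fingers, on their centre line; the grasp point (between the pads) lies hold_point_z behind it (hold_point_z is the distance from the TCP to the grasp point, in m); z points along the fingers, y is the line along which they close (so a half turn about z gives the same grasp; the last joint's range is limited). The gripper opens to 87 mm and grips with 3 to 60 N. Pads are 19 mm wide; open, the fingers measure 117 mm over their backs; the gripper's body (75 mm by 190 mm) begins 51 mm behind the grasp point.
Start: joints at [1.224, 0.321, -0.07, 1.45, 0.023, 1.371, -0.057], TCP at [0.229, -0.608, 0.223] pointing down, gripper open.
Joint ranges: [-2.86, 2.86], [-0.3, 2.09], [-1.38, 1.24], [0.06, 2.45], [-1.56, 4.7], [0.09, 2.05], [-2.69, 2.69]. Speed limits (rad/s): [2.57, 2.57, 3.14, 3.14, 3.14, 3.14, 3.14].

### API

Orientations are given as [roll, pitch, yaw] about the fixed x, y, z axes, in that order (R = Rz(yaw) Ry(pitch) Rx(roll)).
In Python, from plant import * gives the robot as it stands.
- The arm moves only by the tool play_rows, never from a script. Its argument "rows" is a list of rows, each an object of numbers: "x", "y", "z": the shift along the tool's x, y, z in mm; "ax", "ay", "az": the turn, a rotation vector about the tool's x, y, z in degrees; "jaw": the finger opening in mm, from 0 to 87. In form: [{"x": .., "y": .., "z": .., "ax": .., "ay": .., "az": .., "jaw": ..}, ...]. A call has 1 to 8 rows; each row shifts and turns the commanded pose from where the row before left it, along the tool's axes as they then stand; what a row does not reach is not made up. A row lasts 1/10 s, in which the tool goes at most 50 mm and 8.59 degrees, less where a joint would pass 70% of its speed; a pose out of reach is approached as far as the arm can. A call is refused whole if a number of a shift passes 50 or a number of a turn 8.59, either way. A call with a gripper value outside its range is refused whole. The fingers move at their own pace and stop on an object; "force" is the grip in N (left out, the last holds). Time passes only in rows, so rows that do not move let the fingers close. It gives the time, the measured TCP pose, the force, the opening and the grip force at its end, in the units of the state.
- observe(): the state, without advancing time (a new reading comes with each control period).
- snapshot(name): name is "side" or "top"; returns the picture (480x640x3 uint8, blue, green, red); there is no depth.
- camera_info(name): a dict with "mtx" (3x3 intrinsics, pixels), "xyz" and "rotation" of the camera in the world. Camera axes: x right, y down, z forward; pixel columns grow to the right and rows downward; lengths in m; the calibration is good to about 2 mm. A picture is of the moment at which its call begins. camera_info takes no time and is no camera call.
- close_job(): hands the job in; it is judged then, once.
The state is a dict: "clock": time; "joint_positions": joint angles; "qd": joint speeds; "tau": joint torques, N m; "position": TCP position; "tcp_rot": TCP orientation; "wrist_force": force on the tool from outside, world axes, zero at the start; "moment": the same for the moment, N m; "opening": opening from 0.0 (shut) to 1.0 (fully open); "grip_force": force on a finger pad.
Only numpy, scipy, OpenCV 4.12 (cv2) and the standard library are available. Lean on these libraries where they do the work, as an engineer would, in place of code of your own. Each camera call takes 0.05 s, during which the arm holds its last target. There are 200 camera calls.

### The job

One of the four orange covers on the outlet boxes is not clipped in. With closed fingertips press near the edge of the covers, one after another, until you find the one that rocks, then press that cover firmly in the middle until it sits fully down on its box, flat and no longer rocking. Do not lift the covers or push them sideways off their boxes, leave the carton, tape roll and screwdriver where they are, and finish with the hand clear.

Things in the scene. Friction and masses are not known exactly. Their poses are not given: they have to be found in the camera images.
- tray: White board, 270 x 270 x 16 mm, with a wooden strip 10 mm high round its edge, fixed; origin at the centre of its underside, on the bench; z up. Four steel outlet boxes are fixed in it, centres at x, y = +-60 mm, each under an orange cover. All covers start level, tops 60 mm above the bench: the boxes are let in to different depths, so looks and height do not tell which is loose.
- cover_1: Orange plastic cover, 85 x 85 mm: a flat 3 mm plate with a 12 mm skirt outside the walls of a 75 x 75 x 45 mm box (3 mm of play all round). Origin: centre of the plate's underside, 3 mm below its top; z up, x and y parallel to the tray's. Loose, 40 to 80 g. On the tray at its -x, -y place. The one unclipped cover may be any of the four.
- cover_2: Like cover_1, at the tray's -x, +y place. Three covers lie solidly on their rims and do not give. The unclipped one balances 5 mm above its rim on a 12 mm wide post under its middle: about 1 N, 25 to 35 mm from the middle on any side, tips it some 0.15 rad until its plate meets the rim (2 to 5 mm down under the finger). It falls back level when let go.
- cover_3: Like cover_1, at the tray's +x, -y place. Seating the unclipped cover: its post has no spring; it yields to about 14 N pressed at the middle of the cover (within some 8 mm), sinks while pushed and stays down. The cover is home, solid on its rim, when it has sunk 5 mm. Pressing near the edge only tips it.
- cover_4: Like cover_1, at the tray's +x, +y place.
- carton: Bystander: small red lamp carton, 65 x 65 x 70 mm tall, 0.18 kg, loose on the bench about 235 mm from the tray's centre on its +y side; origin at the centre of its underside.
- tape: Bystander: roll of blue tape lying flat, 90 mm across, 24 mm high, 0.12 kg, loose on the bench about 240 mm from the tray's centre on its -y side; origin at the centre of its underside.
- driver: Bystander: screwdriver, 190 mm long, lying on the bench beyond the tray's +x side, roughly along the tray's y; its x axis runs along it towards the tip.
Mind the look-alikes: they are no part of the job. Leave any black look-alike of the cover_3 alone. Leave any pink look-alike of the cover_4 alone.

How it is judged:
On the way, in this order (a step that is already met when the one before it is completed fails the run):
1. a cover is rocked by pressing near its edge (contact force between the fingers and anything else above 0.1 N and angle between any of cover_1, cover_2, cover_3, cover_4's own z axis and vertical above 0.05 rad), for 0.05 s.
2. that cover is pressed down flat onto its box (z of any of cover_1, cover_2, cover_3, cover_4 in the frame of tray below 0.0535 m and angle between each of cover_1, cover_2, cover_3, cover_4's own z axis and vertical below 0.02 rad), for 0.2 s.
At the end, for the whole second after the job is handed in: The cover that rocked has gone down at least 3.5 mm of its 5 mm, all four covers lie level within 0.02 rad, at rest, within 12 mm of where they were, and the bystanders are within 15 mm of where they were (all of step 2 and linear speed of each of cover_1, cover_2, cover_3, cover_4 below 0.01 m/s and distance of each of cover_1, cover_2, cover_3, cover_4 from where it was at the start of the episode below 0.012 m and distance of each of carton, tape, driver from where it was at the start of the episode below 0.015 m); the robot touches nothing.
It fails at once if a cover is lifted, carried or pushed off its box (moved more than 12 mm) (distance of any of cover_1, cover_2, cover_3, cover_4 from where it was at the start of the episode above 0.012 m).
It fails at once if the carton, the tape roll or the screwdriver is moved more than 15 mm (distance of any of carton, tape, driver from where it was at the start of the episode above 0.015 m).
It also fails if it takes over 45 s, if anything falls off the work surface, if the arm or the gripper's body presses on something with over 40 N, if the wrist force passes 120 N, or if a joint passes its speed limit or range.

## Working session

There is one attempt and no reset: what is moved stays moved. The work goes in short steps, Python scripts to look and compute and a tool call to move; the robot and the scene stay as the last step left them, time stands still between calls to the robot, and variables do not carry over. Pictures are saved under pics/ and viewed, at most 10 in all, crops included, and the job is handed in when it is done.

Besides the shell and the picture viewer there is one more tool, called after "Call:" as name(argument=value, ...) on one line, values as JSON. play_rows: Moves the arm, as the interface text tells. Its arguments: {"type":"object","properties":{"rows":{"type":"array","items":{"type":"object","properties":{"x":{"type":"number"},"y":{"type":"number"},"z":{"type":"number"},"ax":{"type":"number"},"ay":{"type":"number"},"az":{"type":"number"},"jaw":{"type":"number"}}}},"force":{"type":"number"}},"required":["rows"]}

```bash
mkdir -p pics
python3 - <<'E'
from plant import *
import cv2
s=observe();print(s['clock'],s['position'],s['tcp_rot'],s['wrist_force'],s['opening'])
for n in('top','side'):
    cv2.imwrite(f'pics/{n}0.png',snapshot(n));c=camera_info(n);print(n,c)
E
```

```text
0.0 [ 0.22925969 -0.60763534  0.22145406] [-3.13968162e+00  1.06979128e-04  3.60874809e-01] [ 0.22681298  0.04513823 -0.14193506] 0.9996299297616225
top {'mtx': array([[539.72424299,   0.        , 328.59313869],
       [  0.        , 539.72424299, 233.66103483],
       [  0.        ,   0.        ,   1.        ]]), 'xyz': array([0.4879162 , 0.04997912, 1.27625763]), 'rotation': array([-3.03718238,  0.02585346, -1.59416009])}
side {'mtx': array([[498.9060052 ,   0.        , 319.69101883],
       [  0.        , 498.9060052 , 244.35495648],
       [  0.        ,   0.        ,   1.        ]]), 'xyz': array([0.47723291, 0.72534303, 0.86222276]), 'rotation': array([-2.40753367, -0.00636845, -2.88834971])}
```

View pics/top0.png

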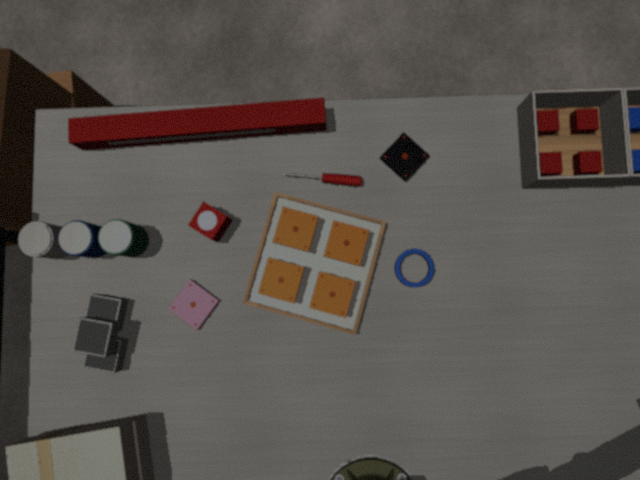

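View pics/side0.png

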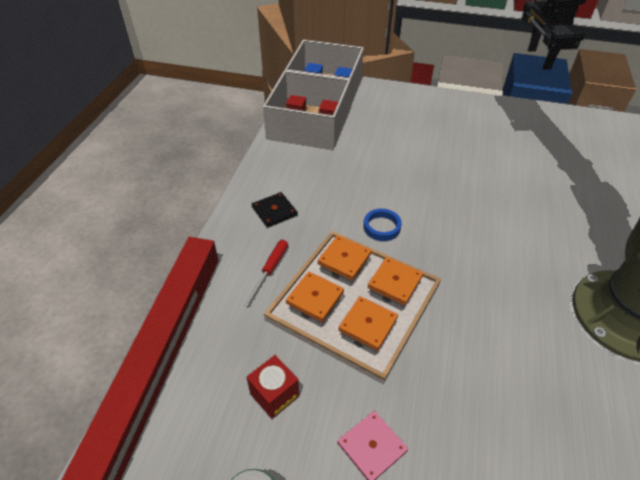

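The top view shows four orange covers at about (296,229), (347,243), (282,280) and (333,295). The tape is at (414,268), the carton at (208,220) and the screwdriver at (330,179). The side view shows the same layout with the arm clear of the tray. Next I'll compute the cover centres from both views.

```bash
cat > h.py <<'E'
from plant import *
import cv2, numpy as np
from scipy.spatial.transform import Rotation as R
def ray(n,uv,z):
    c=camera_info(n);d=R.from_euler('xyz',c['rotation']).as_matrix()@np.linalg.inv(c['mtx'])@[*uv,1]
    p=np.array(c['xyz']);return p+d*(z-p[2])/d[2]
def covers(n,im):
    h=cv2.cvtColor(im,cv2.COLOR_BGR2HSV);m=cv2.inRange(h,(8,200,130),(18,255,255))
    m=cv2.morphologyEx(m,cv2.MORPH_OPEN,np.ones((3,3)))
    m=cv2.morphologyEx(m,cv2.MORPH_CLOSE,np.ones((5,5)))
    return [x for x in cv2.findContours(m,0,2)[0] if cv2.contourArea(x)>600]
E
python3 - <<'E'
from h import *
for n in('top','side'):
    im=cv2.imread(f'pics/{n}0.png')
    h=cv2.cvtColor(im,cv2.COLOR_BGR2HSV)
    print(n,h[229,290] if n=='top' else h[260,335])
    for c in covers(n,im):
        (u,v),(w,hh),a=cv2.minAreaRect(c)
        # central red dot: darker/redder pixels near the contour's centre
        x,y=int(u)-8,int(v)-8; g=255-im[y:y+17,x:x+17,1].astype(float); g=np.clip(g-np.median(g)-15,0,None)
        yy,xx=np.mgrid[:17,:17]; d=((xx*g).sum()/g.sum()+x,(yy*g).sum()/g.sum()+y) if g.sum() else None
        cor=np.array([ray(n,q,.06)[:2] for q in cv2.boxPoints(((u,v),(w,hh),a))])
        e=cor[1]-cor[0]
        print(np.round((u,v),1),'rect',ray(n,(u,v),.06)[:2].round(4),'dot',d and np.round(d,1),d and ray(n,d,.06)[:2].round(4),'sides',np.linalg.norm(np.diff(cor,axis=0),axis=1).round(3),'ang',np.degrees(np.arctan2(e[1],e[0])).round(1))
E
```

```text
top [ 16 175 125]
side [ 13 203 200]
[367.9 321.7] rect [0.5153 0.1916] dot [368.3 319.6] [0.5156 0.1868] sides [0.086 0.087 0.083] ang -100.6
[314.7 295.1] rect [0.6292 0.1572] dot [314.7 293. ] [0.6306 0.1521] sides [0.089 0.093 0.085] ang -98.4
[395.1 279.1] rect [0.4809 0.0763] dot [395.5 277.3] [0.481  0.0716] sides [0.088 0.089 0.085] ang -99.1
[344.2 256.1] rect [0.595  0.0425] dot [344.3 254.1] [0.5959 0.0369] sides [0.089 0.094 0.086] ang -96.3
```

Run:
```python
from h import *
im=cv2.imread('pics/top0.png')
for u,v in((296,229),(347,243),(282,280),(333,295)):
    x,y=u-8,v-8; g=255-im[y:y+17,x:x+17,1].astype(float); g=np.clip(g-np.median(g)-15,0,None)
    yy,xx=np.mgrid[:17,:17]; d=((xx*g).sum()/g.sum()+x,(yy*g).sum()/g.sum()+y); print(np.round(d,1),ray('top',d,.06).round(4))
```

```text
[295.2 228.4] [0.6301 0.154  0.06  ]
[346.2 242.4] [0.5952 0.0391 0.06  ]
[280.7 279.7] [0.5146 0.1887 0.06  ]
[332. 294.] [0.48   0.0739 0.06  ]
```

Call:
play_rows(rows=[{"jaw": 0}, {"jaw": 0}])

```text
invalid input at $.rows[0]: expected keys x, y, z, ax, ay, az, jaw
```

Call:
play_rows(rows=[{"x": 0, "y": 0, "z": 0, "ax": 0, "ay": 0, "az": 7.5, "jaw": 0}, {"x": 0, "y": 0, "z": 0, "ax": 0, "ay": 0, "az": 7.5, "jaw": 0}, {"x": 0, "y": 0, "z": 0, "ax": 0, "ay": 0, "az": 7.5, "jaw": 0}, {"x": 0, "y": 0, "z": 0, "ax": 0, "ay": 0, "az": 7.5, "jaw": 0}, {"x": 0, "y": 0, "z": 0, "ax": 0, "ay": 0, "az": 7.5, "jaw": 0}, {"x": 8, "y": -40, "z": 0, "ax": 0, "ay": 0, "az": 0, "jaw": 0}, {"x": 8, "y": -40, "z": 0, "ax": 0, "ay": 0, "az": 0, "jaw": 0}, {"x": 8, "y": -40, "z": 0, "ax": 0, "ay": 0, "az": 0, "jaw": 0}])

```text
clock: 0.9
position: [0.2875, -0.4987, 0.2218]
tcp_rot: [-3.141, 0.001, -0.294]
wrist_force: [-0.1, 0.5, -0.2]
opening: 0.357
grip_force: 0.0
```

Call:
play_rows(rows=[{"x": 8, "y": -40, "z": 0, "ax": 0, "ay": 0, "az": 0, "jaw": 0}, {"x": 8, "y": -40, "z": 0, "ax": 0, "ay": 0, "az": 0, "jaw": 0}, {"x": 8, "y": -40, "z": 0, "ax": 0, "ay": 0, "az": 0, "jaw": 0}, {"x": 8, "y": -40, "z": 0, "ax": 0, "ay": 0, "az": 0, "jaw": 0}, {"x": 8, "y": -40, "z": 0, "ax": 0, "ay": 0, "az": 0, "jaw": 0}, {"x": 8, "y": -40, "z": 0, "ax": 0, "ay": 0, "az": 0, "jaw": 0}, {"x": 8, "y": -40, "z": 0, "ax": 0, "ay": 0, "az": 0, "jaw": 0}, {"x": 8, "y": -40, "z": 0, "ax": 0, "ay": 0, "az": 0, "jaw": 0}])

```text
clock: 1.7
position: [0.4413, -0.2108, 0.2223]
tcp_rot: [3.141, 0.0, -0.294]
wrist_force: [-0.2, -0.1, -0.1]
opening: 0.004
grip_force: 0.0
```

Call:
play_rows(rows=[{"x": 6.5, "y": -40, "z": 10, "ax": 0, "ay": 0, "az": 0, "jaw": 0}, {"x": 6.5, "y": -40, "z": 10, "ax": 0, "ay": 0, "az": 0, "jaw": 0}, {"x": 6.5, "y": -40, "z": 10, "ax": 0, "ay": 0, "az": 0, "jaw": 0}, {"x": 6.5, "y": -40, "z": 10, "ax": 0, "ay": 0, "az": 0, "jaw": 0}, {"x": 6.5, "y": -40, "z": 20, "ax": 0, "ay": 0, "az": 0, "jaw": 0}, {"x": 6.5, "y": -40, "z": 30, "ax": 0, "ay": 0, "az": 0, "jaw": 0}, {"x": 6.5, "y": -40, "z": 30, "ax": 0, "ay": 0, "az": 0, "jaw": 0}, {"x": 0, "y": -2, "z": 22, "ax": 0, "ay": 0, "az": 0, "jaw": 0}])

```text
clock: 2.5
position: [0.5661, 0.0508, 0.0792]
tcp_rot: [-3.137, 0.002, -0.286]
wrist_force: [-1.1, -0.1, 0.5]
opening: 0.007
grip_force: 0.0
```

Call:
play_rows(rows=[{"x": 0, "y": 0, "z": 0, "ax": 0, "ay": 0, "az": 0, "jaw": 0}, {"x": 0, "y": 0, "z": 0, "ax": 0, "ay": 0, "az": 0, "jaw": 0}])

```text
clock: 2.7
position: [0.5656, 0.0428, 0.0809]
tcp_rot: [3.141, 0.001, -0.294]
wrist_force: [0.3, -1.0, 0.3]
opening: 0.001
grip_force: 0.0
```

Call:
play_rows(rows=[{"x": 0, "y": -2, "z": 8, "ax": 0, "ay": 0, "az": 0, "jaw": 0}, {"x": 0, "y": 0, "z": 8, "ax": 0, "ay": 0, "az": 0, "jaw": 0}, {"x": 0, "y": 0, "z": 0, "ax": 0, "ay": 0, "az": 0, "jaw": 0}, {"x": 0, "y": 0, "z": 0, "ax": 0, "ay": 0, "az": 0, "jaw": 0}])

```text
clock: 3.1
position: [0.5665, 0.045, 0.0652]
tcp_rot: [3.141, -0.0, -0.294]
wrist_force: [-0.7, 0.6, 0.1]
opening: 0.008
grip_force: 0.0
```

Call:
play_rows(rows=[{"x": 0, "y": 0, "z": 2, "ax": 0, "ay": 0, "az": 0, "jaw": 0}, {"x": 0, "y": 0, "z": 2, "ax": 0, "ay": 0, "az": 0, "jaw": 0}, {"x": 0, "y": 0, "z": 1, "ax": 0, "ay": 0, "az": 0, "jaw": 0}, {"x": 0, "y": 0, "z": 0, "ax": 0, "ay": 0, "az": 0, "jaw": 0}])

```text
clock: 3.5
position: [0.5666, 0.0455, 0.0605]
tcp_rot: [3.141, -0.0, -0.294]
wrist_force: [-1.3, -0.9, 3.9]
opening: 0.002
grip_force: 1.8
```

Call:
play_rows(rows=[{"x": 0, "y": 0, "z": 1, "ax": 0, "ay": 0, "az": 0, "jaw": 0}, {"x": 0, "y": 0, "z": 1, "ax": 0, "ay": 0, "az": 0, "jaw": 0}, {"x": 0, "y": 0, "z": 0, "ax": 0, "ay": 0, "az": 0, "jaw": 0}])

```text
clock: 3.8
position: [0.5667, 0.0455, 0.0604]
tcp_rot: [3.14, -0.0, -0.294]
wrist_force: [-6.4, -1.6, 15.6]
opening: 0.006
grip_force: 8.0
```

Cover 3 is solid: 15 N gives no travel. Next is cover 1.

Call:
play_rows(rows=[{"x": 0, "y": 0, "z": -14, "ax": 0, "ay": 0, "az": 0, "jaw": 0}, {"x": -30, "y": 0, "z": 0, "ax": 0, "ay": 0, "az": 0, "jaw": 0}, {"x": -30, "y": 0, "z": 0, "ax": 0, "ay": 0, "az": 0, "jaw": 0}, {"x": 0, "y": 0, "z": 0, "ax": 0, "ay": 0, "az": 0, "jaw": 0}, {"x": 0, "y": 0, "z": 8, "ax": 0, "ay": 0, "az": 0, "jaw": 0}, {"x": 0, "y": 0, "z": 4, "ax": 0, "ay": 0, "az": 0, "jaw": 0}, {"x": 0, "y": 0, "z": 1, "ax": 0, "ay": 0, "az": 0, "jaw": 0}, {"x": 0, "y": 0, "z": 0, "ax": 0, "ay": 0, "az": 0, "jaw": 0}])

```text
clock: 4.6
position: [0.51, 0.0624, 0.0604]
tcp_rot: [3.141, 0.0, -0.295]
wrist_force: [-5.4, -1.4, 14.8]
opening: 0.004
grip_force: 7.3
```

Cover 1 is solid as well. Next is cover 2.

Call:
play_rows(rows=[{"x": 0, "y": 0, "z": -15, "ax": 0, "ay": 0, "az": 0, "jaw": 0}, {"x": 0, "y": -40, "z": 0, "ax": 0, "ay": 0, "az": 0, "jaw": 0}, {"x": 0, "y": -40, "z": 0, "ax": 0, "ay": 0, "az": 0, "jaw": 0}, {"x": 0, "y": -40, "z": 0, "ax": 0, "ay": 0, "az": 0, "jaw": 0}, {"x": 0, "y": 0, "z": 0, "ax": 0, "ay": 0, "az": 0, "jaw": 0}, {"x": 0, "y": 0, "z": 8, "ax": 0, "ay": 0, "az": 0, "jaw": 0}, {"x": 0, "y": 0, "z": 4, "ax": 0, "ay": 0, "az": 0, "jaw": 0}, {"x": 0, "y": 0, "z": 2, "ax": 0, "ay": 0, "az": 0, "jaw": 0}])

```text
clock: 5.4
position: [0.5435, 0.1756, 0.0589]
tcp_rot: [3.14, 0.001, -0.296]
wrist_force: [0.8, 0.2, 0.1]
opening: 0.003
grip_force: 0.2
```

Call:
play_rows(rows=[{"x": 0, "y": 0, "z": 0, "ax": 0, "ay": 0, "az": 0, "jaw": 0}, {"x": 0, "y": 0, "z": 0, "ax": 0, "ay": 0, "az": 0, "jaw": 0}])

```text
clock: 5.6
position: [0.5439, 0.1769, 0.0601]
tcp_rot: [3.141, -0.0, -0.295]
wrist_force: [-0.1, -0.8, -0.0]
opening: 0.006
grip_force: 0.1
```

Call:
play_rows(rows=[{"x": 0, "y": 0, "z": 1, "ax": 0, "ay": 0, "az": 0, "jaw": 0}, {"x": 0, "y": 0, "z": 1, "ax": 0, "ay": 0, "az": 0, "jaw": 0}, {"x": 0, "y": 0, "z": 1, "ax": 0, "ay": 0, "az": 0, "jaw": 0}, {"x": 0, "y": 0, "z": 0, "ax": 0, "ay": 0, "az": 0, "jaw": 0}])

```text
clock: 6.0
position: [0.5445, 0.1776, 0.0577]
tcp_rot: [-3.142, -0.001, -0.294]
wrist_force: [-1.2, -0.4, 4.4]
opening: 0.006
grip_force: 2.0
```

Call:
play_rows(rows=[{"x": 0, "y": 0, "z": 1, "ax": 0, "ay": 0, "az": 0, "jaw": 0}, {"x": 0, "y": 0, "z": 0, "ax": 0, "ay": 0, "az": 0, "jaw": 0}, {"x": 0, "y": 0, "z": 0, "ax": 0, "ay": 0, "az": 0, "jaw": 0}])

```text
clock: 6.3
position: [0.5445, 0.1776, 0.0575]
tcp_rot: [3.141, -0.001, -0.294]
wrist_force: [-2.4, -1.0, 9.3]
opening: 0.007
grip_force: 4.7
```

Run:
```python
from h import *
im=snapshot('side'); cv2.imwrite('pics/s1.png',cv2.resize(im[200:400,240:460],None,fx=3,fy=3))
```

```text
(no output)
```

View pics/s1.png

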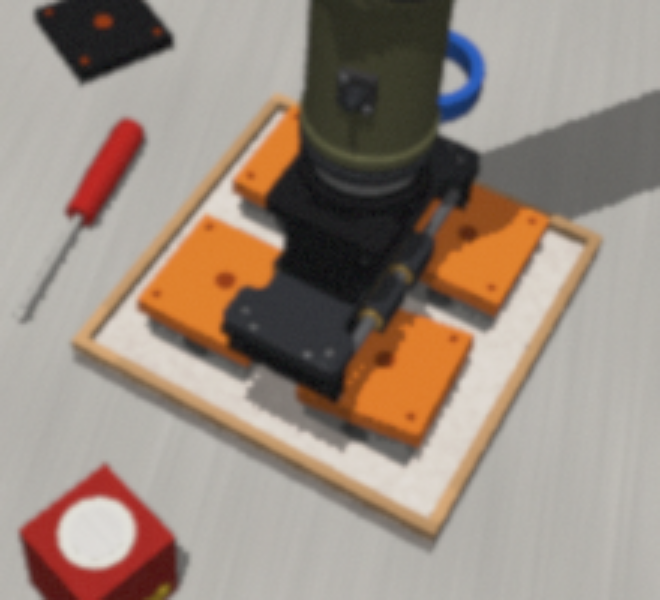

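The crop shows cover 2, at about (385,360), under the closed fingers. It gave about 3 mm with no wrist force at first, so this is the one that rocks. I'll move to its middle and press.

Call:
play_rows(rows=[{"x": 0, "y": 0, "z": -7, "ax": 0, "ay": 0, "az": 0, "jaw": 0}, {"x": 0, "y": 0, "z": -8, "ax": 0, "ay": 0, "az": 0, "jaw": 0}, {"x": -16, "y": -1, "z": 0, "ax": 0, "ay": 0, "az": 0, "jaw": 0}, {"x": -15, "y": 0, "z": 0, "ax": 0, "ay": 0, "az": 0, "jaw": 0}, {"x": 0, "y": 0, "z": 0, "ax": 0, "ay": 0, "az": 0, "jaw": 0}, {"x": 0, "y": 0, "z": 0, "ax": 0, "ay": 0, "az": 0, "jaw": 0}])

```text
clock: 6.95
position: [0.5143, 0.1877, 0.0711]
tcp_rot: [3.141, -0.001, -0.293]
wrist_force: [-0.2, -0.5, 0.9]
opening: 0.005
grip_force: 0.0
```

Call:
play_rows(rows=[{"x": 0, "y": 0, "z": 6, "ax": 0, "ay": 0, "az": 0, "jaw": 0}, {"x": 0, "y": 0, "z": 4, "ax": 0, "ay": 0, "az": 0, "jaw": 0}, {"x": 0, "y": 0, "z": 2, "ax": 0, "ay": 0, "az": 0, "jaw": 0}, {"x": 0, "y": 0, "z": 1, "ax": 0, "ay": 0, "az": 0, "jaw": 0}, {"x": 0, "y": 0, "z": 0, "ax": 0, "ay": 0, "az": 0, "jaw": 0}])

```text
clock: 7.45
position: [0.515, 0.1873, 0.0591]
tcp_rot: [3.141, -0.0, -0.294]
wrist_force: [-3.1, -2.3, 10.6]
opening: 0.0
grip_force: 5.4
```

Call:
play_rows(rows=[{"x": 0, "y": 0, "z": 1, "ax": 0, "ay": 0, "az": 0, "jaw": 0}, {"x": 0, "y": 0, "z": 1, "ax": 0, "ay": 0, "az": 0, "jaw": 0}, {"x": 0, "y": 0, "z": 1, "ax": 0, "ay": 0, "az": 0, "jaw": 0}, {"x": 0, "y": 0, "z": 1, "ax": 0, "ay": 0, "az": 0, "jaw": 0}, {"x": 0, "y": 0, "z": 1, "ax": 0, "ay": 0, "az": 0, "jaw": 0}, {"x": 0, "y": 0, "z": 0, "ax": 0, "ay": 0, "az": 0, "jaw": 0}])

```text
clock: 8.05
position: [0.5151, 0.1874, 0.0554]
tcp_rot: [3.14, -0.001, -0.294]
wrist_force: [-6.3, -3.5, 19.4]
opening: 0.002
grip_force: 9.9
```

Call:
play_rows(rows=[{"x": 0, "y": 0, "z": 1, "ax": 0, "ay": 0, "az": 0, "jaw": 0}, {"x": 0, "y": 0, "z": 1, "ax": 0, "ay": 0, "az": 0, "jaw": 0}, {"x": 0, "y": 0, "z": 0, "ax": 0, "ay": 0, "az": 0, "jaw": 0}, {"x": 0, "y": 0, "z": 0, "ax": 0, "ay": 0, "az": 0, "jaw": 0}])

```text
clock: 8.45
position: [0.5151, 0.1874, 0.0552]
tcp_rot: [3.139, -0.001, -0.294]
wrist_force: [-11.3, -5.7, 33.3]
opening: 0.006
grip_force: 16.5
```

It is solid at 33 N and about 5 mm down. Now I'll lift and check the edge again for rocking.

Call:
play_rows(rows=[{"x": 0, "y": 0, "z": -5, "ax": 0, "ay": 0, "az": 0, "jaw": 0}, {"x": 0, "y": 0, "z": -12, "ax": 0, "ay": 0, "az": 0, "jaw": 0}, {"x": 30, "y": 0, "z": 0, "ax": 0, "ay": 0, "az": 0, "jaw": 0}, {"x": 0, "y": 0, "z": 0, "ax": 0, "ay": 0, "az": 0, "jaw": 0}, {"x": 0, "y": 0, "z": 8, "ax": 0, "ay": 0, "az": 0, "jaw": 0}, {"x": 0, "y": 0, "z": 4, "ax": 0, "ay": 0, "az": 0, "jaw": 0}, {"x": 0, "y": 0, "z": 2, "ax": 0, "ay": 0, "az": 0, "jaw": 0}, {"x": 0, "y": 0, "z": 0, "ax": 0, "ay": 0, "az": 0, "jaw": 0}])

```text
clock: 9.25
position: [0.5422, 0.1791, 0.0554]
tcp_rot: [3.139, 0.001, -0.293]
wrist_force: [-4.8, -3.1, 14.7]
opening: 0.005
grip_force: 7.3
```

The edge is solid at 15 N and 0.0554 m, so the cover is home. I'll retreat upward.

Call:
play_rows(rows=[{"x": 0, "y": 0, "z": -10, "ax": 0, "ay": 0, "az": 0, "jaw": 0}, {"x": 0, "y": 0, "z": -40, "ax": 0, "ay": 0, "az": 0, "jaw": 0}, {"x": 0, "y": 0, "z": -40, "ax": 0, "ay": 0, "az": 0, "jaw": 0}, {"x": 0, "y": 0, "z": -40, "ax": 0, "ay": 0, "az": 0, "jaw": 0}, {"x": 0, "y": 0, "z": -20, "ax": 0, "ay": 0, "az": 0, "jaw": 0}, {"x": 0, "y": 0, "z": 0, "ax": 0, "ay": 0, "az": 0, "jaw": 0}, {"x": 0, "y": 0, "z": 0, "ax": 0, "ay": 0, "az": 0, "jaw": 0}])

```text
clock: 9.95
position: [0.5425, 0.1792, 0.2034]
tcp_rot: [3.141, 0.0, -0.293]
wrist_force: [-0.4, -0.3, -1.0]
opening: 0.002
grip_force: 0.0
```

Run:
```python
from h import *
im=snapshot('side'); cv2.imwrite('pics/s2.png',cv2.resize(im[200:400,240:460],None,fx=3,fy=3)); print(observe()['position'],observe()['wrist_force'])
```

```text
[0.54207779 0.17885769 0.20248338] [ 0.00600741  1.10077413 -0.36195271]
```

View pics/s2.png

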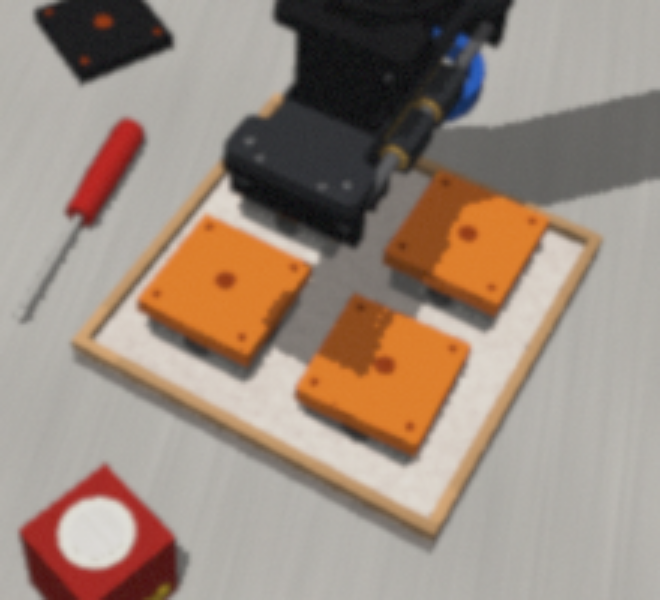

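The picture shows cover 2 level, with its dot now at (385,366) instead of (385,358), so it sits lower. The other covers and the carton have not moved, and the hand is clear.

```bash
python3 -c "
from plant import *
print(close_job())"
```

```text
the job is handed in; nothing more can be done
None
```

Cover 2 (the -x, +y place) was the one that rocked; I pressed it about 5 mm down, it now holds solid at its edge under 15 N, and the job was handed in with the hand clear; covers 1 and 3 were solid, and cover 4 was not tested.

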